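Stow the drill-bit box and latch the bench cage

ROBOT

A 6-joint arm with a two-finger parallel gripper is mounted at the origin on the work surface. World frame = base frame: x ahead of the robot, y to its left, z up, the work surface at z = 0. Lengths are in m, angles in rad, forces in N, time in s.
With the tool pointing down it reaches from about 0.375 to 0.9 m from the base axis. Payload 3.1 kg.
Tool frame: the origin (TCP) lies at the centre of the arm's flange, where the gripper is bolted on; the fingertips stand 182 mm ahead of it and the grasp point (between the pads) lies bot.grip_depth ahead of it (bot.grip_depth is the distance from the TCP to the grasp point, in m); z points along the fingers, y is the line along which they close (so a half turn about z gives the same grasp; the last joint's range is limited). The gripper opens to 87 mm and grips with 3 to 60 N. Pads are 19 mm wide; open, the fingers measure 117 mm over their backs; the gripper's body (75 mm by 190 mm) begins 51 mm behind the grasp point.
Start: joints at [-1.369, 0.527, 1.433, -0, 1.181, -0.178], TCP at [0.232, -0.58, 0.405] pointing down, gripper open.
Joint ranges: [-3.08, 3.08], [-0.75, 2.2], [0.22, 2.44], [-1.43, 4.57], [0, 2.65], [-2.85, 2.85]. Speed limits (rad/s): [2.79, 2.79, 3.14, 3.14, 3.14, 3.14].

INTERFACE

Orientations are given as [roll, pitch, yaw] about the fixed x, y, z axes, in that order (R = Rz(yaw) Ry(pitch) Rx(roll)).
In Python, from plant import bot gives the robot as it stands.
- The arm moves only by the tool carry_out, never from a script. Its argument "increments" is one flat list of numbers, 5 for each row, row after row: the shift along the world's x, y, z in cm, then the turn about the world's z in rad, then the opening, from 0 (shut) to 1 (fully open). A call has 1 to 20 rows; each row is the pose to reach, as a shift and turn from the pose commanded when the call began; what a row does not reach only later rows make up. A row lasts 1/12 s, in which the tool goes at most 41.7 mm and 7.16 degrees, less where a joint would pass 70% of its speed; a pose out of reach is approached as far as the arm can. A call with a gripper value outside its range is refused whole. The fingers move at their own pace and stop on an object; "newtons" is the grip in N (left out, the last holds). Time passes only in rows, so rows that repeat a pose let the fingers close. It gives the time, the measured TCP pose, the force, the opening and the grip force at its end, in the units of the state.
- bot.read_state(): the state, without advancing time (a new reading comes with each control period).
- bot.get_image(name): name is "side" or "top" or "wrist"; returns the picture (420x560x3 uint8, red, green, blue); there is no depth.
- bot.get_calibration(name): a dict with "fovy" (degrees; the focal length in pixels is half the picture's height over the tangent of half this angle, whatever the lens; pixels are square), "cx", "cy" (the principal point, pixels), "R" (3x3) and "t" (3): a world point X has camera coordinates R X + t; the wrist camera has in their place "hand_eye" (4x4, takes a point from camera to tool coordinates, whose origin is the TCP and whose axes are the flange's). Camera axes: x right, y down, z forward; pixel columns grow to the right and rows downward; lengths in m; the calibration is good to about 2 mm. A picture is of the moment at which its call begins: read the wrist's pose just before it. get_calibration takes no time and is no camera call.
- bot.job_done(): hands the job in; it is judged then, once.
Trained networks look in the newest picture that a camera, given by its name, has taken for a name from the list of things; names that differ only in an ending like _2 or _b are one class to them, and where a whole thing is asked for, a point or a joint stands for the part that bears it (a point fixed in the world has none). Each returns a list of dicts, best first, with "p" (0 to 1); they miss things now and then, are a little off and sometimes report something else, mostly with a low value. They report only what shows in the picture. A call takes as long as a camera call. They do not tell look-alikes from the thing itself.
- bot.find_in(label, camera): "centre" ([row, column] as shares, 0 to 1, of the picture: columns of its width, rows of its height, amid what is visible of it).
- bot.mark_of(label, camera): "centre" ([row, column] as shares, 0 to 1, of the picture: columns of its width, rows of its height: a listed point, or the origin of a listed thing).
The state is a dict: "clock": time; "joint_positions": joint angles; "qd": joint speeds; "effort": joint torques, N m; "tool_pos": TCP position; "tool_rot": TCP orientation; "contact_force": force on the tool from outside, world axes, zero at the start; "torque": the same for the moment, N m; "finger_gap": opening from 0.0 (shut) to 1.0 (fully open); "grip_force": force on a finger pad.
Only numpy, scipy, OpenCV 4.12 (cv2) and the standard library are available. Lean on these libraries where they do the work, as an engineer would, in place of code of your own. Each camera call takes 0.05 s, during which the arm holds its last target. There are 200 camera calls.

TASK

Slide the grey drill-bit box along the bench, without lifting it, until it sits fully home and square against the back of the low steel bench cage. Then swing the cage's gate shut without slamming it and press until its sprung latch snaps in behind the strike. Leave the tin in the cage and everything else on the bench where it stands.

Things in the scene. Friction and masses are not known exactly. Their poses are not given: they have to be found in the camera images.
- cage: Low open-topped bench cage of galvanised steel, mesh sides and back, 110 mm high, fixed to the bench, no floor or sill. Origin on the bench in the middle of the gateway; x points level into the cage, y to the hinge side, z up. Clear inside: y -120 to +120 mm, inner face of the back at x = 220 mm. Shut, the gate's middle plane is x = 0.
- gate (a joint): Angle of the gate: 0 shut, growing as it opens outwards (to cage -x), at most 1.7 rad. Panel 232 mm wide, 12 mm thick, 8 to 110 mm above the bench, 0.9 kg, hinged on an upright axis on the cage's +y side. It turns lightly and stays where left. At angle q it runs from the axis in cage direction (-sin q, -cos q); its outer face looks to (-cos q, sin q). Latched, it has 0.01 rad of play.
- latch (a joint): Travel of the sprung bolt in the gate's free edge: 0 fully out (16 mm proud of the edge), up to 14 mm pressed in. Bolt 36 mm high, centred 75 mm above the bench, bevelled 45 degrees on the side facing into the cage. Closing, it meets the strike at a gate angle of 0.1 rad, is pressed in 10 mm (3 to 5 N of spring) and snaps out behind it at the shut position.
- gate_hinge (a point): Point on the gate's upright hinge axis, 60 mm above the bench; at cage x = 0, y = +120 mm, in the middle of the panel's thickness.
- gate_edge (a point): Point on the gate's outer face at its free edge, 60 mm above the bench. Riding over the strike takes roughly 10 N, square on the outer face near this edge.
- strike (a point): Middle of the strike, a fixed upright steel bar 110 mm high (12 mm along cage x, 24 mm along y) on the cage's -y side of the gateway, 75 mm above the bench; at cage x = -11, y = -130 mm. The bolt must end behind it, on the cage side.
- drill_box: Closed painted-steel drill-bit box, 180 mm long (its x), 90 mm wide (y), 70 mm high, about 0.8 kg, origin in the middle of its underside. It starts part way in the gateway, sticking out of the cage towards the robot; its x points about into the cage. Home, its origin is at cage x = 130 mm.
- tin: Upright closed tin, 54 mm across and 85 mm high, standing in the cage at the back, on the hinge side. Origin at the centre of its underside.
- mug: White mug, 80 mm across and 90 mm high, left of the cage. Origin at the centre of its underside.
- hammer: Hammer lying on the bench right of the cage. Origin in its underside.
- screwdriver: Screwdriver lying on the bench in front of the cage, on the right. Origin in its underside.
- battery: Black battery pack, 110 x 75 x 70 mm, beside the cage on the latch side. Origin at the centre of its underside.
- spray_can: Upright white spray can, 60 mm across and 170 mm high, left of the cage. Origin at the centre of its underside.
- wrench: Wrench lying on the bench left of the cage. Origin in its underside.
Not all that is in view belongs to the job. Of the things shaped like the drill_box, the steel one is meant. What is shaped like the tin but yellow is not meant.

How it is judged:
On the way, in this order (a step that is already met when the one before it is completed fails the run):
1. the box is home and square at the back of the cage while the gate still stands open (x of drill_box in the frame of cage above 0.12 m and angle between the x axis of drill_box and the x axis of cage, either way round below 0.12 rad and value of joint gate above 0.5 rad), for 0.2 s.
2. the gate is shut and the latch has snapped out behind the strike (value of joint gate below 0.03 rad and value of joint latch below 0.003 m), for 0.2 s.
At the end, for the whole second after the job is handed in: The box rests flat within 10 mm of the back of the cage and within 0.12 rad of square, the gate is shut (under 0.03 rad) with the latch bolt out again behind the strike (within 3 mm of fully out), and the tin stands upright (all of step 2 and x of drill_box in the frame of cage above 0.12 m and angle between the x axis of drill_box and the x axis of cage, either way round below 0.12 rad and angle between each of drill_box, tin's own z axis and vertical below 0.1 rad and linear speed of drill_box below 0.02 m/s); the robot touches nothing.
It fails at once if the gate was slammed (swung towards shut faster than 2 rad/s before the latch met the strike) (value of joint gate above 0.12 rad and velocity of joint gate below -2 rad/s).
It fails at once if the box was lifted off the bench or tipped (height (world z) of drill_box above 0.02 m or angle between drill_box's own z axis and vertical above 0.3 rad).
It fails at once if the tin or another bystander was shifted more than 25 mm (distance of any of tin, mug, hammer, screwdriver, battery, spray_can, wrench from where it was at the start of the episode above 0.025 m).
It also fails if it takes over 64 s, if anything falls off the work surface, if the arm or the gripper's body presses on something with over 40 N, if the wrist force passes 120 N, or if a joint passes its speed limit or range.

## Working session

There is one attempt and no reset: what is moved stays moved. The work goes in short steps, Python scripts to look and compute and a tool call to move; the robot and the scene stay as the last step left them, time stands still between calls to the robot, and variables do not carry over. Pictures are saved under pics/ and viewed, at most 10 in all, crops included, and the job is handed in when it is done.

Besides the shell and the picture viewer there is one more tool, called after ">>>" in YAML: its name, and indented under it one key for each argument. carry_out: Moves the arm, as the interface text tells. Its arguments: {"type":"object","properties":{"increments":{"type":"array"},"newtons":{"type":"number"}},"required":["increments"]}

```bash
mkdir -p pics; ls
cat > h.py <<'E'
import numpy as np,cv2
from plant import bot
def ray(cam,rc):
    c=bot.get_calibration(cam); f=210/np.tan(np.radians(c["fovy"])/2)
    u,v=rc[1]*560,rc[0]*420
    d=np.array([(u-c["cx"])/f,(v-c["cy"])/f,1]); R=np.array(c["R"]);t=np.array(c["t"])
    return -R.T@t, R.T@d
def at_z(cam,rc,z):
    o,d=ray(cam,rc); return o+d*(z-o[2])/d[2]
def proj(cam,X):
    c=bot.get_calibration(cam); f=210/np.tan(np.radians(c["fovy"])/2)
    p=np.array(c["R"])@X+np.array(c["t"]); return np.array([c["cx"]+f*p[0]/p[2],c["cy"]+f*p[1]/p[2]])
E
python3 - <<'E'
from h import *
for n in("top","side"):
    cv2.imwrite(f"pics/{n}0.png",bot.get_image(n)[:,:,::-1])
    o,_=ray(n,[.5,.5]);print(n,o.round(3))
    for l,z in [("cage",0),("drill_box",0),("tin",0),("gate_hinge",.06),("gate_edge",.06),("strike",.075),("battery",0),("screwdriver",0)]:
        for m in bot.mark_of(l,n)[:3]:
            print(n,l,round(m["p"],2),[round(m["centre"][1]*560),round(m["centre"][0]*420)],at_z(n,m["centre"],z).round(3))
print(bot.grip_depth,bot.read_state())
E
```

```text
pics
top [0.265 0.041 1.508]
top drill_box 0.68 [312, 177] [ 0.634 -0.081  0.   ]
top tin 0.87 [225, 141] [0.746 0.184 0.   ]
top tin 0.71 [269, 134] [0.767 0.05  0.   ]
top gate_edge 0.93 [271, 256] [0.394 0.04  0.06 ]
top battery 0.59 [367, 166] [ 0.672 -0.246  0.   ]
top screwdriver 0.66 [364, 221] [ 0.504 -0.231  0.   ]
side [0.027 0.714 0.927]
side cage 0.6 [260, 204] [ 0.616 -0.024  0.   ]
side drill_box 0.72 [265, 189] [ 0.645 -0.086  0.   ]
side tin 0.7 [205, 199] [0.768 0.057 0.   ]
side tin 0.56 [184, 224] [0.746 0.171 0.   ]
side gate_hinge 0.55 [234, 211] [0.622 0.089 0.06 ]
side gate_edge 0.8 [309, 235] [0.402 0.042 0.06 ]
side strike 0.74 [287, 169] [ 0.592 -0.132  0.075]
side strike 0.55 [153, 322] [0.54  0.468 0.075]
side battery 0.71 [204, 200] [0.767 0.063 0.   ]
side battery 0.6 [288, 157] [ 0.674 -0.26   0.   ]
side screwdriver 0.87 [326, 181] [ 0.506 -0.227  0.   ]
0.1635 {'clock': 0.9, 'joint_positions': array([-1.36950465e+00,  5.27473568e-01,  1.43265051e+00,  1.01269540e-06,
        1.18142656e+00, -1.78486007e-01]), 'qd': array([-0.00110815, -0.00014431, -0.00039288, -0.00042223,  0.00135019,
       -0.00020514]), 'effort': array([ 4.06113713e-04, -4.39993787e+01, -1.76988548e+01,  6.34465017e-02,
        5.03534661e-02, -1.93774622e-05]), 'tool_pos': array([ 0.2317299 , -0.58044317,  0.40478045]), 'tool_rot': array([3.14155113e+00, 6.53861052e-06, 3.79777303e-01]), 'contact_force': array([0.11424945, 1.02672737, 0.4858943 ]), 'torque': array([-0.00974491,  0.03458858,  0.05643256]), 'grip_force': 0.0, 'finger_gap': 0.9946930708474777}
```

View pics/top0.png

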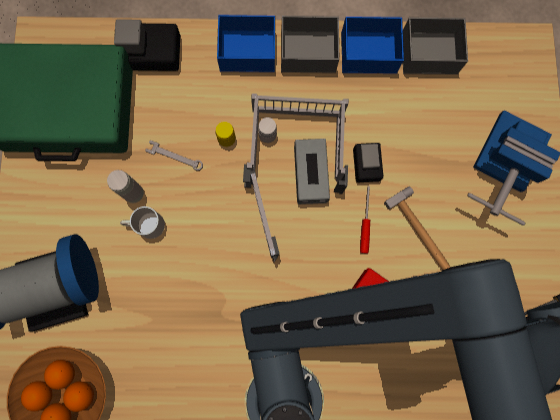

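View pics/side0.png

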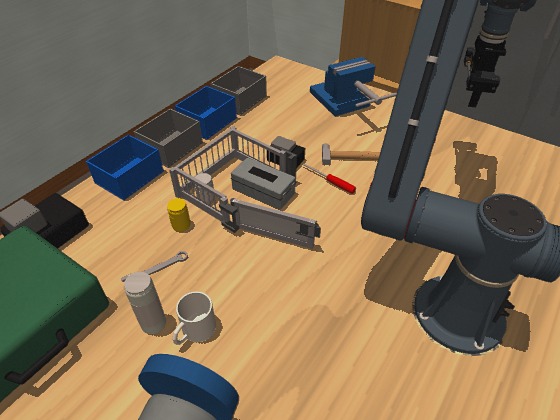

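Top view: the cage spans (250–348, 97–190) and its gate stands open from the hinge at (249,175) to the edge at (273,258).
- **Box candidates:** the grey box in the gateway at (312,171), and a red one at (371,280) partly under the arm. The grey steel one sticking out of the cage fits the description.
- **Tin candidates:** the grey one at (268,129) is inside the cage. The yellow one at (225,133) is outside and not meant.

I'll confirm both in a crop.

Run:
```python
from h import *
im=cv2.imread("pics/top0.png")[85:285,200:400]
cv2.imwrite("pics/crop.png",cv2.resize(im,(600,600),interpolation=cv2.INTER_CUBIC))
```

```text
(no output)
```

View pics/crop.png

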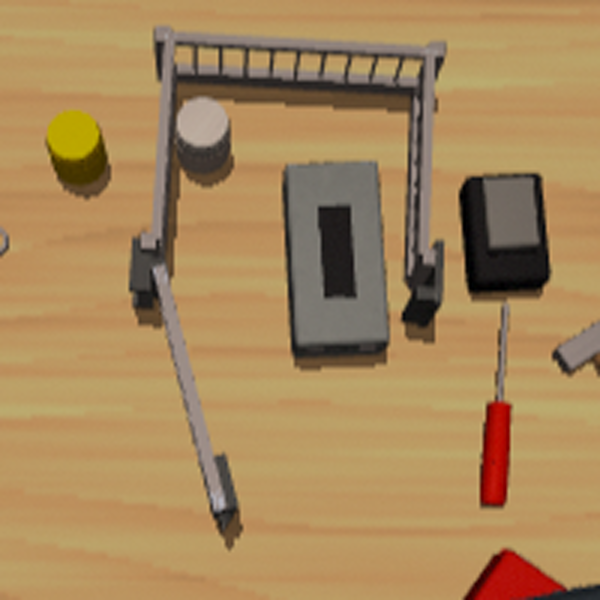

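Run:
```python
from h import *
def P(x,y,z): return at_z("top",[(85+y/3)/420,(200+x/3)/560],z)
for n,x,y,z in [("backL",163,38,.11),("backR",437,50,.11),("hinge",158,270,.11),("edge",218,512,.11),("railLfront",153,240,.11),("railRfront",428,255,.11),("strike/postR",433,250,.11),
 ("box1",286,165,.07),("box2",378,162,.07),("box3",387,345,.07),("box4",295,350,.07),("tin top",203,118,.085)]:
    print(n,P(x,y,z).round(3))
```

```text
backL [0.839 0.093 0.11 ]
backR [ 0.831 -0.168  0.11 ]
hinge [0.613 0.094 0.11 ]
edge [0.39  0.036 0.11 ]
railLfront [0.641 0.099 0.11 ]
railRfront [ 0.63  -0.156  0.11 ]
strike/postR [ 0.634 -0.161  0.11 ]
box1 [ 0.728 -0.026  0.07 ]
box2 [ 0.732 -0.115  0.07 ]
box3 [ 0.552 -0.122  0.07 ]
box4 [ 0.547 -0.035  0.07 ]
tin top [0.769 0.054 0.085]
```

The crop confirms it: the grey steel box sits in the gateway, the grey tin is inside the cage, and the red and yellow ones are decoys. Cage origin ≈ (0.609, -0.026) with yaw ≈ -0.035. The box is about 97 mm short of home and turned 0.08 rad from the cage.

I'll move behind the box with the fingers half open, so that the two contacts square it.

>>> carry_out:
  increments: [27,50.8,0,-0.415,0.5,27,50.8,0,-0.415,0.5,27,50.8,0,-0.415,0.5,27,50.8,0,-0.415,0.5,27,50.8,0,-0.415,0.5,27,50.8,0,-0.415,0.5,27,50.8,0,-0.415,0.5,27,50.8,0,-0.415,0.5,27,50.8,0,-0.415,0.5,27,50.8,0,-0.415,0.5,27,50.8,0,-0.415,0.5,27,50.8,0,-0.415,0.5,27,50.8,0,-0.415,0.5,27,50.8,0,-0.415,0.5,27,50.8,0,-0.415,0.5,27,50.8,0,-0.415,0.5,27,50.8,-10,-0.415,0.5,27,50.8,-10,-0.415,0.5,27,50.8,-10,-0.415,0.5,27,50.8,-10,-0.415,0.5]

```text
clock: 2.57
tool_pos: [0.4997, -0.0734, 0.3011]
tool_rot: [-3.139, 0.009, -0.037]
contact_force: [-1.3, -0.0, -0.2]
finger_gap: 0.498
grip_force: 0.0
```

>>> carry_out:
  increments: [0,0,-3,0,0.5,0,0,-6,0,0.5,0,0,-6.8,0,0.5,0,0,-6.8,0,0.5,0,0,-6.8,0,0.5,0.8,0,-6.8,0,0.5,1.6,-0.1,-6.8,0,0.5,2.4,-0.1,-6.8,0,0.5,3.2,-0.1,-6.8,0,0.5,4,-0.1,-6.8,0,0.5,4.8,-0.2,-6.8,0,0.5,5.6,-0.2,-6.8,0,0.5,6.4,-0.2,-6.8,0,0.5,6.4,-0.2,-6.8,0,0.5]

```text
clock: 3.73
tool_pos: [0.5657, -0.0736, 0.2364]
tool_rot: [-3.14, 0.004, -0.034]
contact_force: [-3.0, 1.6, 0.6]
finger_gap: 0.503
grip_force: 1.9
```

Run:
```python
from h import *
a=bot.get_image("top")[80:220,180:400];b=bot.get_image("side")[100:260,140:360]
a=cv2.resize(a,(660,420));
cv2.imwrite("pics/p1.png",cv2.resize(b,(770,560),interpolation=cv2.INTER_CUBIC)[:,:,::-1])
print(bot.read_state()["contact_force"])
```

```text
[-1.36342558  2.85340344  0.31025827]
```

View pics/p1.png

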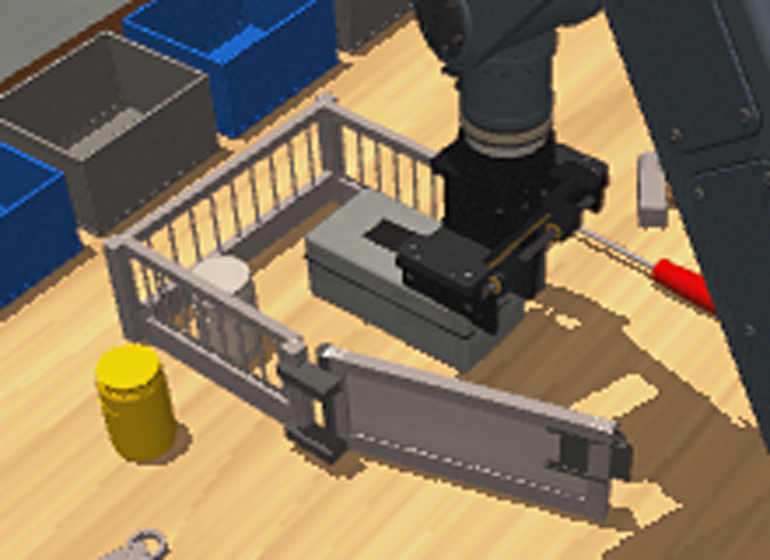

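The fingers are against the rear of the box with about 3 N, and the tin is clear at (220,290). Next I'll check how far the box has actually moved.

Run:
```python
from h import *
for n in("top","side"):
    bot.get_image(n)
    for l in("drill_box","tin"):
        for m in bot.mark_of(l,n)[:2]: print(n,l,round(m["p"],2),at_z(n,m["centre"],0).round(3))
# projected box rear top corners if rear face at x=.575, in crop px of p1 (3.5x)
for X in [(.575,-.030,.07),(.575,-.12,.07),(.575,-.03,0),(.755,-.03,.07),(.575,-.04,.054)]:
    print(X,((proj("side",np.array(X))-[140,100])*3.5).round())
```

```text
top drill_box 0.85 [ 0.26  -0.207  0.   ]
top tin 0.95 [0.763 0.052 0.   ]
top tin 0.66 [0.758 0.178 0.   ]
side drill_box 0.6 [ 0.675 -0.092 -0.   ]
side tin 0.61 [0.751 0.18  0.   ]
side tin 0.57 [ 0.772  0.049 -0.   ]
(0.575, -0.03, 0.07) [463. 319.]
(0.575, -0.12, 0.07) [524. 260.]
(0.575, -0.03, 0) [463. 379.]
(0.755, -0.03, 0.07) [295. 238.]
(0.575, -0.04, 0.054) [470. 326.]
```

The box follows as expected, with its rear face at about x = 0.575 (matches the picture). About 72 mm to go.

>>> carry_out:
  increments: [0.8,0,-0.2,0,0.5,1.6,-0.1,-0.2,0,0.5,2.4,-0.1,-0.2,0,0.5,3.2,-0.1,-0.2,0,0.5,4,-0.1,-0.2,0,0.5,4.7,-0.2,-0.2,0,0.5,5.3,-0.2,-0.2,0,0.5,5.8,-0.2,-0.2,0,0.5,6.2,-0.2,-0.2,0,0.5,6.5,-0.2,-0.2,0,0.5,6.5,-0.2,-0.2,0,0.5]

```text
clock: 5.05
tool_pos: [0.6315, -0.0765, 0.2348]
tool_rot: [3.141, -0.002, -0.035]
contact_force: [-1.2, 0.2, -0.6]
finger_gap: 0.502
grip_force: 0.7
```

>>> carry_out:
  increments: [0.2,0,0,0,0.5,0.4,0,0,0,0.5,0.6,0,0,0,0.5,0.6,0,0,0,0.5]

```text
clock: 5.38
tool_pos: [0.6367, -0.0764, 0.2349]
tool_rot: [-3.142, -0.0, -0.035]
contact_force: [-4.6, -0.4, -0.1]
finger_gap: 0.5
grip_force: 1.9
```

>>> carry_out:
  increments: [0.2,0,0,0,0.5,0.4,0,0,0,0.5,0.4,0,0,0,0.5]

```text
clock: 5.63
tool_pos: [0.6391, -0.0764, 0.2349]
tool_rot: [-3.141, 0.006, -0.035]
contact_force: [-8.8, -0.0, 4.6]
finger_gap: 0.5
grip_force: 4.4
```

>>> carry_out:
  increments: [0.3,0,0,0,0.5,0.3,0,0,0,0.5,0.3,0,0,0,0.5]

```text
clock: 5.88
tool_pos: [0.6403, -0.0764, 0.235]
tool_rot: [-3.141, 0.013, -0.034]
contact_force: [-14.5, -1.7, 8.6]
finger_gap: 0.499
grip_force: 7.1
```

Run:
```python
from h import *
for n in("side",):
    b=bot.get_image(n)
    for l in("drill_box","gate_edge","gate_hinge","tin"):
        for m in bot.mark_of(l,n)[:2]: print(n,l,round(m["p"],2),at_z(n,m["centre"],.06 if 'gate' in l else 0).round(3))
cv2.imwrite("pics/p2.png",cv2.resize(b[100:260,140:360],(770,560),interpolation=cv2.INTER_CUBIC)[:,:,::-1])
print(bot.read_state()["contact_force"])
```

```text
side drill_box 0.85 [ 0.749 -0.087  0.   ]
side gate_edge 0.58 [0.39  0.043 0.06 ]
side gate_hinge 0.62 [0.623 0.085 0.06 ]
side tin 0.88 [0.754 0.18  0.   ]
side tin 0.8 [0.764 0.062 0.   ]
[-14.22201839  -1.35997711   8.21236376]
```

View pics/p2.png

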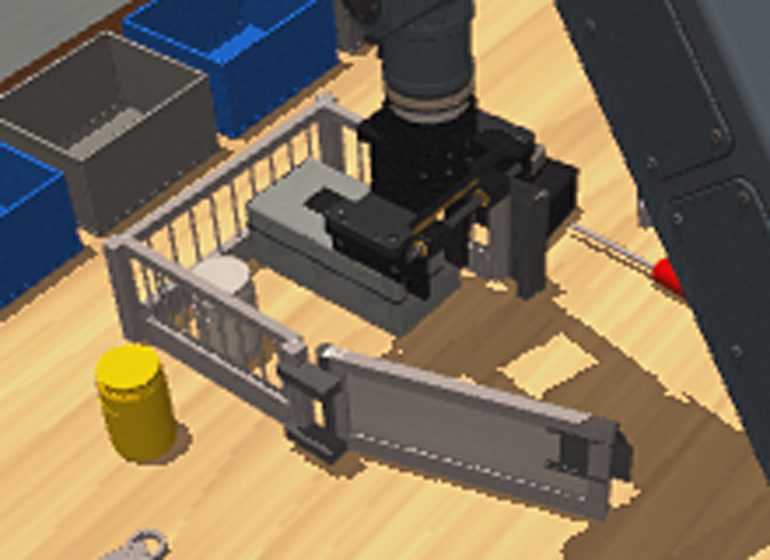

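The box sits against the back of the cage at about (250,210)–(400,320): square, force risen to 14 N, and the measured origin is about 0.14 in cage x. The tin at (220,290) and the gate haven't moved. I'll back off, lift and go round to the outer side of the gate.

>>> carry_out:
  increments: [-3,0.1,0,0,0.5,-6,0.2,0,0,0.3,-8,0.2,3,0,0,-8,0.2,6,0,0,-8,0.2,10,0,0,-8,0.2,10,0,0,-10,3,10,0,0,-13,7,10,0,0,-16,10,10,0,0,-19,13,10,0,0,-22,16,10,0,0,-23.2,16.8,10,0,0,-23.2,16.8,10,0,0,-23.2,16.8,10,0,0]

```text
clock: 7.3
tool_pos: [0.4121, 0.0925, 0.3357]
tool_rot: [-3.141, -0.006, -0.033]
contact_force: [0.5, -0.1, -0.0]
finger_gap: 0.006
grip_force: 0.0
```

Run:
```python
from h import *
b=bot.get_image("side")
for l in("drill_box","gate_edge"):
        for m in bot.mark_of(l,"side")[:1]: print(l,round(m["p"],2),at_z("side",m["centre"],.06 if 'gate' in l else 0).round(3))
# swing path TCP positions, commanded yaw ~ -0.035
yaw=-.035; H=np.array([.613,.094]); R=np.array([[np.cos(yaw),-np.sin(yaw)],[np.sin(yaw),np.cos(yaw)]])
for q in [1.3,1.28,1.2,1.1,1,.9,.8,.7,.6,.5,.4,.3,.2,.15,.1,.05,0]:
    n=np.array([-np.cos(q),np.sin(q)]); d=np.array([-np.sin(q),-np.cos(q)])
    p=H+R@(.195*d+(.006+.01*np.cos(q)+.015*np.sin(q))*n)
    print(q,((p-[.412,.092])*100).round(1))
```

```text
drill_box 0.77 [ 0.266 -0.213  0.   ]
gate_edge 0.84 [0.389 0.049 0.06 ]
1.3 [ 0.6 -2.1]
1.28 [ 0.6 -2.5]
1.2 [ 0.9 -4. ]
1.1 [ 1.4 -5.9]
1 [ 2.1 -7.7]
0.9 [ 3.  -9.5]
0.8 [  4.1 -11.1]
0.7 [  5.3 -12.7]
0.6 [  6.7 -14.2]
0.5 [  8.3 -15.5]
0.4 [ 10.  -16.6]
0.3 [ 11.8 -17.6]
0.2 [ 13.7 -18.3]
0.15 [ 14.7 -18.6]
0.1 [ 15.7 -18.9]
0.05 [ 16.8 -19.1]
0 [ 17.8 -19.2]
```

Descend beside the gate, then start the swing at about 0.6 rad/s.

>>> carry_out:
  increments: [0,0,-3,0,0,0,0,-6,0,0,0,0,-9,0,0,0,0,-10,0,0,0,0,-10,0,0,0.2,-0.8,-10,0,0,0.4,-1.6,-10,0,0,0.6,-2.5,-10,0,0,0.8,-3.3,-10,0,0,0.9,-4,-10,0,0,1.2,-5,-10,0,0,1.4,-5.9,-10,0,0,1.8,-6.8,-10,0,0,2.1,-7.7,-10,0,0,2.5,-8.6,-10,0,0,3,-9.5,-10,0,0,3.5,-10.3,-10,0,0,4.1,-11.1,-10,0,0,4.1,-11.1,-10,0,0]

```text
clock: 9.03
tool_pos: [0.4547, -0.0211, 0.2348]
tool_rot: [3.14, -0.004, -0.037]
contact_force: [0.1, 0.1, 0.1]
finger_gap: 0.006
grip_force: 0.0
```

Run:
```python
from h import *
b=bot.get_image("side")
cv2.imwrite("pics/p3.png",cv2.resize(b[100:260,140:360],(770,560),interpolation=cv2.INTER_CUBIC)[:,:,::-1])
```

```text
(no output)
```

View pics/p3.png

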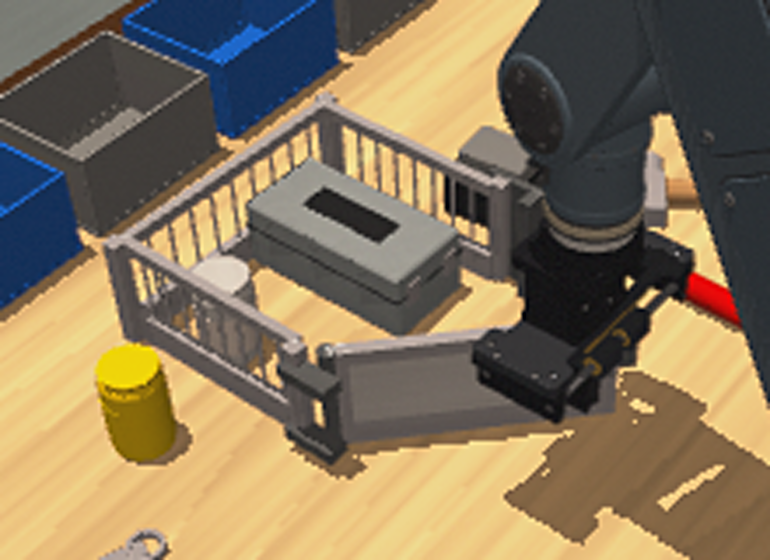

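The gate, (330,350) to (610,400), follows the fingers. The box is flush and square at the back, and the tin is untouched. I'll go on down to about 0.15 rad.

>>> carry_out:
  increments: [0.6,-0.8,0,0,0,1.2,-1.6,0,0,0,1.9,-2.4,0,0,0,2.6,-3.1,0,0,0,3.4,-3.8,0,0,0,4.2,-4.4,0,0,0,5,-5,0,0,0,5.9,-5.5,0,0,0,6.8,-6,0,0,0,7.7,-6.5,0,0,0,8.6,-6.9,0,0,0,9.6,-7.2,0,0,0,10.6,-7.5,0,0,0,10.6,-7.5,0,0,0]

```text
clock: 10.25
tool_pos: [0.5612, -0.0954, 0.235]
tool_rot: [3.14, -0.004, -0.035]
contact_force: [1.0, 0.8, 0.7]
finger_gap: 0.004
grip_force: 0.0
```

>>> carry_out:
  increments: [0.5,-0.1,0,0,0,1,-0.3,0,0,0,1.5,-0.4,0,0,0,2,-0.5,0,0,0,2,-0.5,0,0,0]

```text
clock: 10.67
tool_pos: [0.575, -0.0984, 0.2343]
tool_rot: [-3.138, 0.014, -0.035]
contact_force: [-10.6, 0.1, 8.0]
finger_gap: 0.003
grip_force: 5.8
```

It is riding on the strike with about 10 N. Press on.

>>> carry_out:
  increments: [0.4,0,0,0,0,0.8,0,0,0,0,1.2,-0.1,0,0,0,1.4,-0.1,0,0,0,1.4,-0.1,0,0,0]

```text
clock: 11.08
tool_pos: [0.5918, -0.1002, 0.2342]
tool_rot: [-3.141, 0.004, -0.035]
contact_force: [-5.6, -0.4, -0.5]
finger_gap: 0.001
grip_force: 2.7
```

>>> carry_out:
  increments: [0.3,0,0,0,0,0.5,0,0,0,0,0.5,0,0,0,0]

```text
clock: 11.33
tool_pos: [0.5934, -0.1002, 0.2342]
tool_rot: [-3.14, 0.016, -0.034]
contact_force: [-17.5, -3.2, 9.1]
finger_gap: 0.006
grip_force: 8.1
```

A hard stop at the shut position. One more small press, then back off, lift and look.

>>> carry_out:
  increments: [0.3,0,0,0,0,0.3,0,0,0,0,-1,0,0,0,0,-3,0,0,0,0,-6,0,0,0,0,-8,0,3,0,0,-9,-3,7,0,0,-12,-7,10,0,0,-16,-11,14,0,0,-18,-15,16,0,0,-18,-19,16,0,0,-18,-22,16,0,0,-18,-24,16,0,0,-18,-24,16,0,0]

```text
clock: 12.5
tool_pos: [0.4179, -0.3465, 0.3973]
tool_rot: [3.132, -0.007, -0.039]
contact_force: [0.9, 0.1, 0.1]
finger_gap: 0.004
grip_force: 0.0
```

Run:
```python
from h import *
b=bot.get_image("side");a=bot.get_image("top")
for n in("top","side"):
  for l in("drill_box","gate_edge","tin"):
        for m in bot.mark_of(l,n)[:2]: print(n,l,round(m["p"],2),at_z(n,m["centre"],.06 if 'gate' in l else 0).round(3))
b=cv2.resize(b[120:240,160:320],(560,420),interpolation=cv2.INTER_CUBIC)
cv2.imwrite("pics/p4.png",b[:,:,::-1])
cv2.imwrite("pics/p5.png",cv2.resize(a[85:225,210:390],(720,560),interpolation=cv2.INTER_CUBIC)[:,:,::-1])
```

```text
top drill_box 0.61 [ 0.727 -0.082  0.   ]
top gate_edge 0.9 [ 0.607 -0.137  0.06 ]
top tin 0.83 [0.752 0.18  0.   ]
top tin 0.71 [0.763 0.044 0.   ]
side drill_box 0.85 [ 0.737 -0.091  0.   ]
side drill_box 0.59 [0.697 0.333 0.   ]
side gate_edge 0.95 [ 0.605 -0.137  0.06 ]
side tin 0.66 [0.74  0.182 0.   ]
side tin 0.54 [0.762 0.062 0.   ]
```

View pics/p4.png

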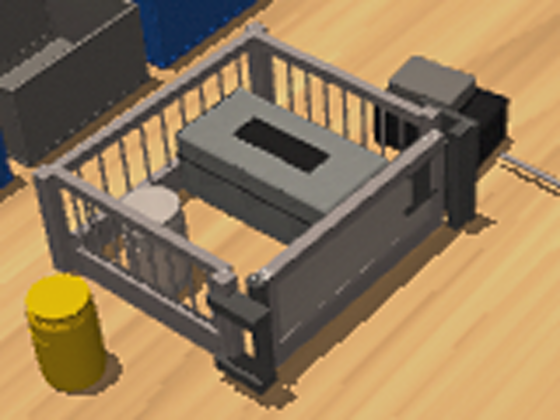

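View pics/p5.png

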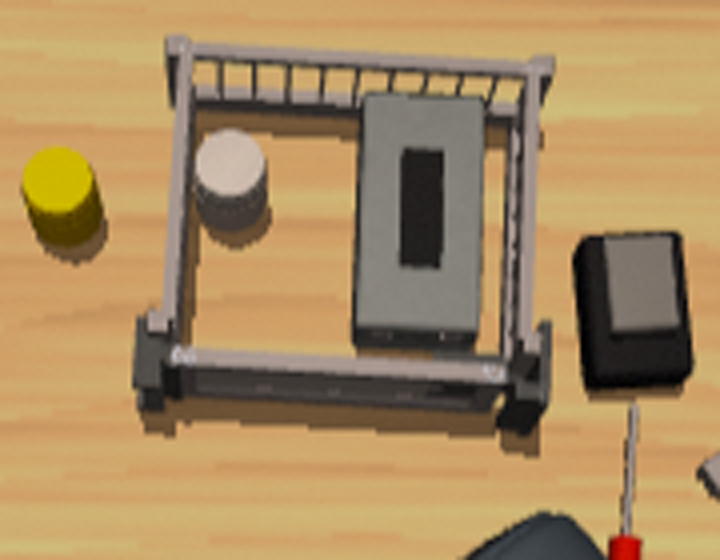

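The gate lies flush and parallel across the gateway, (170,355) to (505,370) in the top crop, with its free edge behind the strike post. It stopped hard after the ~10 N ride-over. The box is square against the back at (360–480, 95–330), the tin is standing, and the arm is clear. Handing in.

```bash
python3 -c "
from h import *
for x,y in [(365,95),(484,98),(355,330),(475,332)]: print(at_z('top',[(85+y/4)/420,(210+x/4)/560],.07).round(3))
print(bot.job_done())"
```

```text
[ 0.823 -0.043  0.07 ]
[ 0.822 -0.13   0.07 ]
[ 0.646 -0.036  0.07 ]
[ 0.646 -0.122  0.07 ]
the job is handed in; nothing more can be done
None
```

The job is handed in, but no verdict came back. The box is square and home against the back of the cage. The gate stopped hard shut after riding over the strike (the bolt itself wasn't visible), and nothing else appeared to move.

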